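# Click the trim ring shut on a repaired loudspeaker

### The arm

A 7-joint arm with a two-finger parallel gripper is mounted at the origin on the work surface. World frame = base frame: x ahead of the robot, y to its left, z up, the work surface at z = 0. Lengths are in m, angles in rad, forces in N, time in s.
With the tool pointing down it reaches from about 0.4 to 0.9 m from the base axis. Payload 5.5 kg.
Tool frame: the origin (TCP) lies midway between the tips of the shut fingers; the grasp point (between the pads) lies 19 mm behind it (manip.grip_depth is the distance from the TCP to the grasp point, in m); z points along the fingers, y is the line along which they close (so a half turn about z gives the same grasp; the last joint's range is limited). The gripper opens to 92 mm and grips with 3 to 60 N. Pads are 19 mm wide; open, the fingers measure 130 mm over their backs; the gripper's body (75 mm by 190 mm) begins 47 mm behind the grasp point.
Start: joints at [-0.864, 0.501, -0.427, 1.55, 0.221, 1.138, -0.21], TCP at [0.279, 0.587, 0.227] pointing down, gripper open.
Joint ranges: [-2.88, 2.88], [-0.31, 2.03], [-1.54, 1.56], [0.2, 2.42], [-1.41, 4.55], [0.19, 2.02], [-2.57, 2.57]. Speed limits (rad/s): [2.57, 2.57, 3.14, 3.14, 3.14, 3.14, 3.14].

### API

Orientations are given as a unit quaternion [x, y, z, w].
In Python, from bench import manip, effector, viewer gives the robot as it stands. Calls block until the motion is done:
- manip.move_pose(position, orientation): joint-space move of the TCP to a pose.
- manip.servo_line(position, ori=None, vel=0.15): straight line of the TCP; ori=None keeps the orientation; vel is the mean speed in m/s.
- manip.movej(angles): joint-space move.
- effector.open_jaws() and effector.close(f_grip=None): open the fingers fully, or close them until they stop; f_grip is the grip in N (None keeps the last).
- manip.sleep(seconds).
- manip.solve_ik(position, orientation): joint angles nearest the present ones, or None.
- viewer.get_image(name): name is "side" or "top"; returns the picture (420x560x3 uint8, red, green, blue); there is no depth.
- viewer.get_calibration(name): a dict with "vfov" (degrees; the focal length in pixels is half the picture's height over the tangent of half this angle, whatever the lens; pixels are square), "cx", "cy" (the principal point, pixels), "dist_coeffs" ([k1, k2, p1, p2, k3] as OpenCV has them; the pictures are not rectified), "eye" and "attitude" of the camera in the world. Camera axes: x right, y down, z forward; pixel columns grow to the right and rows downward; lengths in m; the calibration is good to about 2 mm. A picture is of the moment at which its call begins. get_calibration takes no time and is no camera call.
A pose or a line that the arm cannot do raises manip.PlanningError and nothing moves.
- manip.hand_in(): hands the job in; it is judged then, once.
Readings, each from a call of its own:
- manip.current_clock(): time.
- manip.current_q(): joint angles.
- manip.current_joint_velocities(): joint speeds.
- manip.current_tau(): joint torques, N m.
- manip.current_tool_pos(): TCP position.
- manip.current_tcp_rot(): TCP orientation.
- manip.current_force(): force on the tool from outside, world axes, zero at the start.
- manip.current_wrist_torque(): the same for the moment, N m.
- manip.current_finger_gap(): finger opening in m.
- manip.current_gripper_force(): force on a finger pad.
Only numpy, scipy, OpenCV 4.12 (cv2) and the standard library are available. Lean on these libraries where they do the work, as an engineer would, in place of code of your own. Each camera call takes 0.05 s, during which the arm holds its last target. There are 200 camera calls.

### The job

Press the white trim ring on the loudspeaker down with the fingertips, one section at a time, until all four sections have clicked shut flat on the cabinet. Do not touch the black cone in the middle, do not lift or shift the loudspeaker, and leave the heat sink, knob, screwdriver and magnet rack where they are.

Things in the scene. Friction and masses are not known exactly. Their poses are not given: they have to be found in the camera images.
- speaker: Loudspeaker on its back, driver up: loose dark wood cabinet 170 x 170 mm, top face 90 mm above the counter, about 1.4 kg. Origin at the centre of its underside, z up, x and y along its sides. On the top face, centred round the driver, a white trim ring (outer radius 75, inner 55 mm) of four quarter sections with small gaps, all standing up 8 mm on red clips at the start.
- cone: Black speaker cone with a grey dust cap, radius 50 mm, in the round recess inside the trim ring; fragile. Origin on the speaker's axis, 74 mm above the counter; its highest point is 80 mm above the counter.
- trim_a_top (a point): Middle of the flat top of the white trim section on the speaker's +x side: half-way along its arc and across its 20 mm width, 65 mm from the speaker's axis; 106 mm above the counter while raised, 98 mm when shut. It moves with the section; its x axis points outward from the speaker's axis, z up. The section is 8 mm thick.
- trim_a (a joint): How far that section (+x side) is pressed down, m: 0 raised, 0.008 clicked shut flat on the cabinet front. It goes straight down; it takes 4 to 6 N to start it, less and less further on; it springs back up if let go in the first 3 mm, and from 4 to 5 mm down it snaps shut by itself and stays there.
- trim_b_top (a point): Middle of the flat top of the white trim section on the speaker's +y side: half-way along its arc and across its 20 mm width, 65 mm from the speaker's axis; 106 mm above the counter while raised, 98 mm when shut. It moves with the section; its x axis points outward from the speaker's axis, z up. The section is 8 mm thick.
- trim_b (a joint): How far that section (+y side) is pressed down, m: 0 raised, 0.008 clicked shut flat on the cabinet front. It goes straight down; it takes 4 to 6 N to start it, less and less further on; it springs back up if let go in the first 3 mm, and from 4 to 5 mm down it snaps shut by itself and stays there.
- trim_c_top (a point): Middle of the flat top of the white trim section on the speaker's -x side: half-way along its arc and across its 20 mm width, 65 mm from the speaker's axis; 106 mm above the counter while raised, 98 mm when shut. It moves with the section; its x axis points outward from the speaker's axis, z up. The section is 8 mm thick.
- trim_c (a joint): How far that section (-x side) is pressed down, m: 0 raised, 0.008 clicked shut flat on the cabinet front. It goes straight down; it takes 4 to 6 N to start it, less and less further on; it springs back up if let go in the first 3 mm, and from 4 to 5 mm down it snaps shut by itself and stays there.
- trim_d_top (a point): Middle of the flat top of the white trim section on the speaker's -y side: half-way along its arc and across its 20 mm width, 65 mm from the speaker's axis; 106 mm above the counter while raised, 98 mm when shut. It moves with the section; its x axis points outward from the speaker's axis, z up. The section is 8 mm thick.
- trim_d (a joint): How far that section (-y side) is pressed down, m: 0 raised, 0.008 clicked shut flat on the cabinet front. It goes straight down; it takes 4 to 6 N to start it, less and less further on; it springs back up if let go in the first 3 mm, and from 4 to 5 mm down it snaps shut by itself and stays there.
- heat_sink: Finned aluminium heat sink, 60 x 50 x 30 mm high, loose, beside the speaker; origin at the centre of its underside.
- radio_knob: Brown plastic radio knob, 38 mm across, 18 mm high, loose, beside the speaker; origin at the centre of its underside.
- ratchet: Chrome ratchet screwdriver lying flat, 185 mm long along its own x, handle 26 mm thick; origin on the counter under its collar, handle from -100 to -5 mm, blade to +85 mm.
- magnet_rack: White plastic slotted rack with dark ring magnets standing in it, fixed, 260 x 80 mm, 74 mm high, well to the robot's left; origin at the centre of its underside.

How it is judged:
On the way, in this order (a step that is already met when the one before it is completed fails the run):
1. a first section is shut (value of joint any of trim_a, trim_b, trim_c, trim_d above 0.007 m), for 0.2 s.
2. two sections are shut ((value of joint each of trim_a, trim_b above 0.007 m or value of joint each of trim_a, trim_c above 0.007 m or value of joint each of trim_a, trim_d above 0.007 m or value of joint each of trim_b, trim_c above 0.007 m or value of joint each of trim_b, trim_d above 0.007 m or value of joint each of trim_c, trim_d above 0.007 m)), for 0.2 s.
3. three sections are shut ((value of joint each of trim_a, trim_b, trim_c above 0.007 m or value of joint each of trim_a, trim_b, trim_d above 0.007 m or value of joint each of trim_a, trim_c, trim_d above 0.007 m or value of joint each of trim_b, trim_c, trim_d above 0.007 m)), for 0.2 s.
4. all four sections are shut (value of joint each of trim_a, trim_b, trim_c, trim_d above 0.007 m), for 0.2 s.
At the end, for the whole second after the job is handed in: All four trim sections are pressed at least 7 mm of their 8 mm; the speaker lies flat and still within 30 mm of where it was; heat sink, knob and screwdriver are within 30 mm of where they were (all of step 4 and distance of each of speaker, heat_sink, radio_knob, ratchet from where it was at the start of the episode below 0.03 m and height (world z) of speaker below 0.01 m and angle between speaker's own z axis and vertical below 0.05 rad and linear speed of speaker below 0.01 m/s); the robot touches nothing.
It fails at once if the speaker is lifted or tipped (height (world z) of speaker above 0.012 m or angle between speaker's own z axis and vertical above 0.1 rad).
It fails at once if the speaker is shifted more than 30 mm (distance of speaker from where it was at the start of the episode above 0.03 m).
It fails at once if the cone is touched (contact force between any of the fingers, the arm and cone above 0.5 N).
It fails at once if the heat sink, knob or screwdriver is moved more than 30 mm or lifted, or the magnet rack is pushed (distance of any of heat_sink, radio_knob, ratchet from where it was at the start of the episode above 0.03 m or height (world z) of any of heat_sink, radio_knob, ratchet above 0.02 m or contact force between any of the arm, the fingers and magnet_rack above 3 N).
It also fails if it takes over 51 s, if anything falls off the work surface, if the arm or the gripper's body presses on something with over 40 N, if the wrist force passes 120 N, or if a joint passes its speed limit or range.

## Working session

There is one attempt and no reset: what is moved stays moved. The work goes in short steps, each a Python script; the robot and the scene stay as the last script left them, time stands still between calls to the robot, and variables do not carry over. Pictures are saved under pics/ and viewed, at most 10 in all, crops included, and the job is handed in when it is done.

```bash
mkdir -p pics; ls
python3 - <<'E'
from bench import manip, effector, viewer
import cv2
for n in ("side","top"):
    cv2.imwrite(f"pics/{n}0.png",viewer.get_image(n)[:,:,::-1]); print(n,viewer.get_calibration(n))
print(manip.current_clock(),manip.current_tcp_rot(),manip.current_finger_gap())
E
```

```text
pics
side {'vfov': 47.69406781840174, 'cx': 279.76125612440984, 'cy': 206.55216946155795, 'dist_coeffs': array([0.0529107, 0.       , 0.       , 0.       , 0.       ]), 'eye': array([ 0.0823279 , -0.80311989,  0.69997185]), 'attitude': array([ 0.8320013 , -0.22108203,  0.12411242, -0.49344977])}
top {'vfov': 51.84049222672137, 'cx': 281.8123499379339, 'cy': 215.7213974730613, 'dist_coeffs': array([-0.12137621,  0.        ,  0.        ,  0.        ,  0.        ]), 'eye': array([0.46181884, 0.16631504, 1.20851219]), 'attitude': array([ 0.71408834, -0.69724106,  0.05249602, -0.03430605])}
0.1 [ 2.20070186e-01  9.75483645e-01 -8.52684866e-04 -2.09780654e-04] 0.09179826383593333
```

View pics/side0.png

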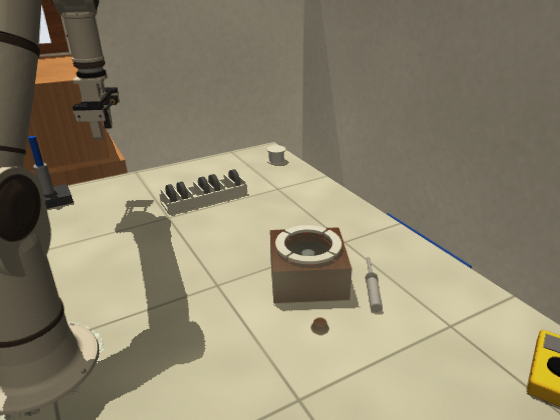

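View pics/top0.png

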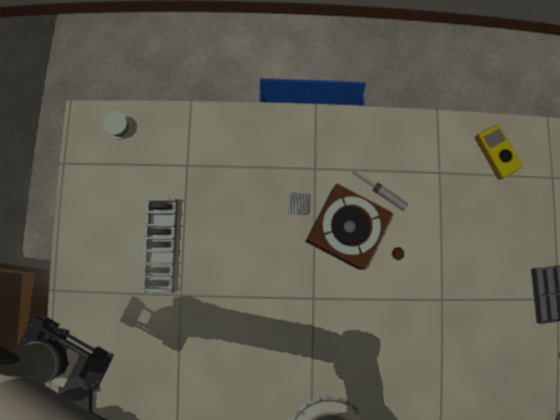

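The side picture shows the speaker ring centred near (309,244). In the top picture it is near (351,225), with the sink at (299,203), the knob at (398,253) and the screwdriver at (380,190). I'll enlarge both.

Run:
```python
import cv2,numpy as np
t=cv2.imread("pics/top0.png")[175:275,300:400]; s=cv2.imread("pics/side0.png")[215:315,260:360]
f=lambda i:cv2.resize(i,None,fx=4,fy=4,interpolation=cv2.INTER_CUBIC)
cv2.imwrite("pics/crop.png",np.hstack([f(t),f(s)]))
```

```text
(no output)
```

View pics/crop.png

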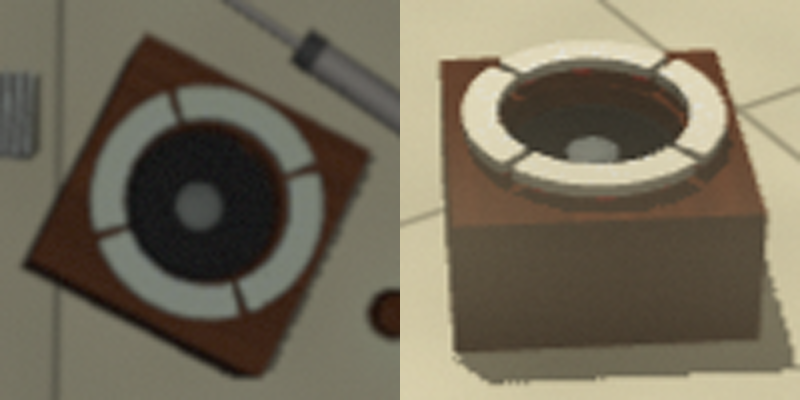

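```bash
cat > h.py <<'E'
import numpy as np, cv2
from scipy.spatial.transform import Rotation as R
from bench import manip, effector, viewer
def cam(n):
    c=viewer.get_calibration(n); f=210/np.tan(np.radians(c["vfov"])/2)
    K=np.array([[f,0,c["cx"]],[0,f,c["cy"]],[0,0,1.]]); Q=R.from_quat(c["attitude"]).as_matrix()
    return K,c["dist_coeffs"],Q,c["eye"]
def rays(n,px):
    K,d,Q,e=cam(n); u=cv2.undistortPoints(np.array(px,float).reshape(-1,1,2),K,d)[:,0]
    return e,np.c_[u,np.ones(len(u))]@Q.T
def proj(n,P):
    K,d,Q,e=cam(n); return cv2.projectPoints(np.array(P,float),cv2.Rodrigues(Q.T)[0],-Q.T@e,K,d)[0][:,0]
def plane(n,px,z):
    e,r=rays(n,px); return e+r*((z-e[2])/r[:,2])[:,None]
def tri(a,b):
    e1,r1=rays("top",a); e2,r2=rays("side",b); out=[]
    for p,q in zip(r1,r2):
        s=np.linalg.lstsq(np.c_[p,-q],e2-e1,rcond=None)[0]; A=e1+s[0]*p;B=e2+s[1]*q
        out.append(np.r_[(A+B)/2,np.linalg.norm(A-B)])
    return np.array(out)
E
python3 - <<'E'
from h import *
np.set_printoptions(precision=4,suppress=True)
t=np.array([[177,104],[303,172],[239,297],[112,234]])/4+[300,175]-.375
s=np.array([[110,66],[262,64],[290,152],[118,156]])/4+[260,215]-.375
P=plane("top",t,.106); print(P,P.mean(0)); print(proj("side",P)-s)
S=plane("side",s,.106); print(S,S.mean(0))
for k in range(4):
    o=np.roll(np.arange(4),k); T=tri(t,s[o]); 
    if T[:,3].max()<.02: print(k,T,T.mean(0))
for X in (P,S):
    d=X-X.mean(0); print(np.linalg.norm(d,axis=1),np.degrees(np.arctan2(d[:,1],d[:,0])))
E
```

```text
[[ 0.642  -0.0211  0.106 ]
 [ 0.5995 -0.104   0.106 ]
 [ 0.5175 -0.062   0.106 ]
 [ 0.5562  0.0206  0.106 ]] [ 0.5788 -0.0416  0.106 ]
[[ 39.6664   0.0708]
 [  7.0656  22.9969]
 [-41.9654   2.3112]
 [ -2.5831 -20.7701]]
[[ 0.5613  0.0266  0.106 ]
 [ 0.64   -0.017   0.106 ]
 [ 0.6016 -0.1008  0.106 ]
 [ 0.5181 -0.0565  0.106 ]] [ 0.5803 -0.0369  0.106 ]
3 [[ 0.64   -0.0199  0.108   0.0035]
 [ 0.5994 -0.1036  0.1083  0.0003]
 [ 0.5165 -0.0609  0.1093  0.0018]
 [ 0.5568  0.0208  0.1104  0.002 ]] [ 0.5782 -0.0409  0.109   0.0019]
[0.0664 0.0658 0.0646 0.0662] [  18.0131  -71.6357 -161.6111  109.9194]
[0.0663 0.063  0.0674 0.0652] [ 106.6068   18.4555  -71.5143 -162.4998]
```

The centre is at (0.579, -0.0405) and the sections lie at 63°+90°k. The triangulated height of 0.108 agrees with the text. I'll close the fingers and press the first section, at 153°, with its force logged.

```bash
cat >> h.py <<'E'
C=np.array([.579,-.0405])
def quat(deg):
    a=np.radians(deg); x=np.array([np.cos(a),np.sin(a),0]); z=np.array([0,0,-1.])
    return R.from_matrix(np.c_[x,np.cross(z,x),z]).as_quat()
def hover(a,tool,z=.135):
    r=np.radians(a); p=C+.065*np.array([np.cos(r),np.sin(r)])
    manip.move_pose([*p,z],quat(tool)); return p
def press(p,lo=.0990):
    manip.servo_line([*p,.110],vel=.08)
    f0=manip.current_force()[2]
    for z in np.r_[.106,.104,.102,.1005,lo]:
        manip.servo_line([*p,z],vel=.02)
        print(round(z,4),manip.current_tool_pos().round(4),(manip.current_force()-[0,0,f0]).round(1))
E
python3 - <<'E'
from h import *
for t in (153,-27,63,-117):
    print(t,[None if (q:=manip.solve_ik([*(C+.065*np.array([np.cos(np.radians(a)),np.sin(np.radians(a))])),.13],quat(t))) is None else q.round(2) for a in (153,-117,-27,63)])
effector.close(10)
p=hover(153,153)
print(manip.current_clock(),manip.current_finger_gap())
cv2.imwrite("pics/top1.png",cv2.resize(viewer.get_image("top")[150:290,280:420,::-1],None,fx=4,fy=4))
press(p); print(manip.current_clock())
manip.servo_line([*p,.135]); print(manip.current_clock())
cv2.imwrite("pics/side1.png",cv2.resize(viewer.get_image("side")[190:330,230:390,::-1],None,fx=4,fy=4))
E
```

```text
153 [array([ 0.07,  0.37, -0.13,  1.97,  0.06,  0.81,  1.01]), array([ 0.17,  0.42, -0.05,  1.88,  0.03,  0.84,  1.21]), array([ 0.15,  0.55, -0.11,  1.66,  0.07,  0.93,  1.11]), array([ 0.05,  0.51, -0.16,  1.75,  0.1 ,  0.9 ,  0.94])]
-27 [array([-0.74,  0.51,  0.91,  1.99, -0.52,  0.89, -1.6 ]), array([-0.55,  0.59,  0.91,  1.9 , -0.57,  0.94, -1.41]), array([-0.54,  0.73,  0.9 ,  1.69, -0.65,  1.05, -1.46]), array([-0.71,  0.68,  0.91,  1.77, -0.62,  1.  , -1.6 ])]
63 [array([-0.13,  0.37,  0.12,  1.97, -0.06,  0.81, -0.45]), array([-0.01,  0.43,  0.18,  1.88, -0.1 ,  0.84, -0.26]), array([-0.05,  0.55,  0.16,  1.67, -0.11,  0.92, -0.32]), array([-0.14,  0.5 ,  0.09,  1.75, -0.06,  0.89, -0.5 ])]
-117 [array([ 0.32,  0.4 , -0.42,  1.96,  0.22,  0.83,  2.45]), array([ 1.02,  0.86, -1.3 ,  1.85,  0.9 ,  1.19,  2.08]), array([ 0.37,  0.59, -0.42,  1.66,  0.28,  0.96,  2.52]), array([ 0.29,  0.55, -0.48,  1.74,  0.31,  0.93,  2.35])]
3.8583 0.0002765826925117564
0.106 [ 0.5217 -0.011   0.1065] [-0.1  0.9  1.9]
0.104 [ 0.5217 -0.011   0.1044] [2.1 0.9 2.3]
0.102 [ 0.5202 -0.0111  0.1014] [0.3 0.5 0.7]
0.1005 [ 0.5206 -0.011   0.1001] [ 0.1  0.4 -0.5]
0.099 [ 0.521  -0.011   0.0988] [ 0.  -0.  -0.1]
5.725
6.1167
```

View pics/side1.png

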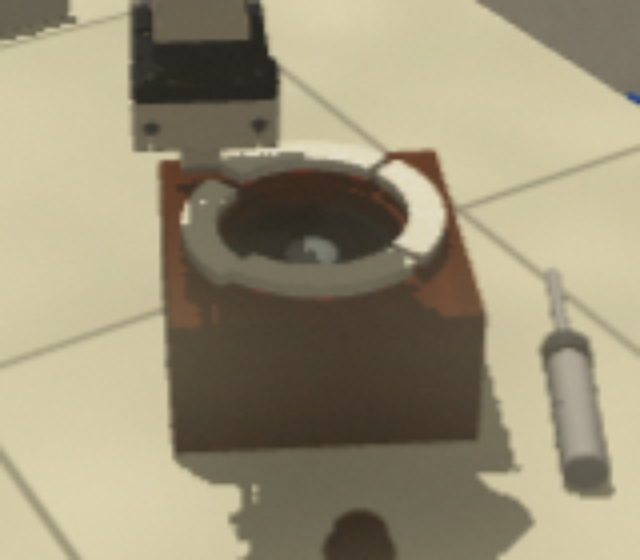

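The left (153°) section now sits lower than its neighbours at the gap near (235,285). The force curve rose and then dropped to zero, so it clicked. The speaker has not visibly moved. I'll press the other three.

Run:
```python
from h import *
for a,t in ((-117,63),(-27,63+90),(63,63)):
    p=hover(a,t); print(a,manip.current_clock()); press(p); manip.servo_line([*p,.14])
manip.servo_line([.5,.0,.30],vel=.25); manip.move_pose([.40,.30,.30],quat(153))
print(manip.current_clock())
im=[cv2.resize(viewer.get_image(n)[b:b+130,c:c+130,::-1],None,fx=3,fy=3,interpolation=cv2.INTER_CUBIC) for n,b,c in (("top",160,285),("side",205,245))]
cv2.imwrite("pics/end.png",np.hstack(im))
```

```text
-117 7.3083
0.106 [ 0.5501 -0.0985  0.1066] [ 1.  -0.4  2.4]
0.104 [ 0.5501 -0.0986  0.1043] [ 0.7 -0.9  2.6]
0.102 [ 0.5486 -0.0982  0.1013] [-0.2 -0.5 -0.4]
0.1005 [ 0.549  -0.0983  0.1001] [-0.5  0.6 -0.2]
0.099 [ 0.5494 -0.0984  0.0988] [-0.9  0.1 -0.5]
-27 10.7667
0.106 [ 0.6376 -0.07    0.1066] [0.5 0.5 2.1]
0.104 [ 0.6376 -0.07    0.1044] [1.1 0.2 2.9]
0.102 [ 0.636  -0.07    0.1012] [ 0.6 -0.3 -0.1]
0.1005 [ 0.6364 -0.07    0.1   ] [-0.1  0.1  1.4]
0.099 [ 0.6368 -0.07    0.0988] [ 0.8 -0.3  0.2]
63 14.3833
0.106 [0.6091 0.0174 0.1066] [ 0.4 -0.1  2.1]
0.104 [0.6092 0.0174 0.1044] [0.8 0.8 3. ]
0.102 [0.6075 0.0175 0.1012] [-0.3  0.4 -0.2]
0.1005 [0.608  0.0174 0.1   ] [ 0.2  0.4 -0. ]
0.099 [0.6084 0.0174 0.0988] [0.2 0.4 0.7]
18.75
```

View pics/end.png

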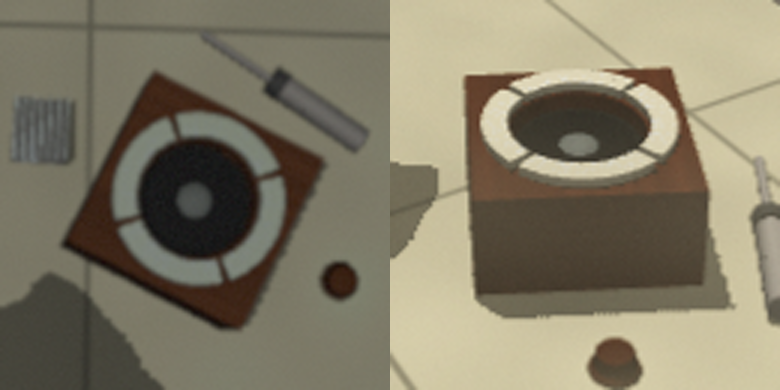

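The ring lies flat and even (centre near (580,125) in the side half of the picture) with no red clips showing. All four presses showed the force drop of a click, and the speaker and neighbouring objects are where they were.

```bash
python3 -c "
from bench import manip
print(manip.hand_in())"
```

```text
the job is handed in; nothing more can be done
None
```

All four trim sections look clicked shut (each press showed the force drop of a click, and the last pictures show the ring flat). The speaker, heat sink, knob and screwdriver look unmoved, and I handed the job in at about 19 s of the 51 s allowed; the hand-in call returned no verdict.

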